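Tip the last spice jar into the drawer insert

ROBOT

A 6-joint arm with a two-finger parallel gripper is mounted at the origin on a cart in front of the work surface, level with it; the furniture and walls round the work are solid. World frame = base frame: x ahead of the robot, y to its left, z up, the work surface at z = 0. Lengths are in mm, angles in rad, forces in N, time in s.
With the tool pointing down it reaches from about 375 to 975 mm from the base axis. Payload 3.8 kg.
Tool frame: the origin (TCP) lies at the very end of the fingers, on their centre line; the grasp point (between the pads) lies 19 mm behind it (env.tcp_to_grasp is the distance from the TCP to the grasp point, in mm); z points along the fingers, y is the line along which they close (so a half turn about z gives the same grasp; the last joint's range is limited). The gripper opens to 85 mm and grips with 20 to 120 N. Pads are 22 mm wide; open, the fingers measure 114 mm over their backs; the gripper's body (76 mm by 85 mm) begins 54 mm behind the grasp point. The pads swing forward as they close: fully open they stand 13 mm farther back than shut.
Start: joints at [-1.166, 0.264, 1.604, -0, 1.274, -0.037], TCP at [288.602, -610.186, 231.28] pointing down, gripper open.
Joint ranges: [-2.63, 2.63], [-0.94, 2.18], [0.31, 2.57], [-1.31, 4.45], [0, 2.66], [-2.55, 2.55]. Speed limits (rad/s): [2.57, 2.57, 3.14, 3.14, 3.14, 3.14].

INTERFACE

Orientations are given as a unit quaternion [x, y, z, w].
In Python, from workcell import env gives the robot as it stands.
- The arm moves only by the shell command python3 -m inch 'ROWS' [FORCE]. ROWS is JSON, a list of rows, each an object of numbers: "grip": the opening, from -1 (shut) to 1 (fully open); "x", "y", "z": the shift along the tool's x, y, z in cm; "rx", "ry", "rz": the turn, a rotation vector about the tool's x, y, z in degrees. In form: [{"grip": .., "x": .., "y": .., "z": .., "rx": .., "ry": .., "rz": ..}, ...]. A call has 1 to 20 rows; each row is the pose to reach, as a shift and turn from the pose commanded when the call began, along the tool's axes at that moment; what a row does not reach only later rows make up. A row lasts 1/12 s, in which the tool goes at most 41.7 mm and 7.16 degrees, less where a joint would pass 70% of its speed; a pose out of reach is approached as far as the arm can. A call with a gripper value outside its range is refused whole. The fingers move at their own pace and stop on an object; FORCE is the grip in N (left out, the last holds). Time passes only in rows, so rows that repeat a pose let the fingers close. It gives the time, the measured TCP pose, the force, the opening and the grip force at its end, in the units of the state.
- env.observe(): the state, without advancing time (a new reading comes with each control period).
- env.capture(name): name is "side" or "top"; returns the picture (384x512x3 uint8, red, green, blue); there is no depth.
- env.camera_info(name): a dict with "vertical_fov" (degrees; the focal length in pixels is half the picture's height over the tangent of half this angle, whatever the lens; pixels are square), "cx", "cy" (the principal point, pixels), "extrinsics" (4x4, takes a point from world to camera coordinates). Camera axes: x right, y up, looking along -z (the intrinsics and any distortion apply to the point x, -y, -z); pixel columns grow to the right and rows downward; lengths in mm; the calibration is good to about 2 mm. A picture is of the moment at which its call begins. camera_info takes no time and is no camera call.
- env.close_job(): hands the job in; it is judged then, once.
The state is a dict: "time_s": time; "joint_positions": joint angles; "qd": joint speeds; "joint_torque": joint torques, N m; "eef_pos": TCP position; "orientation": TCP orientation; "force": force on the tool from outside, world axes, zero at the start; "torque": the same for the moment, N m; "grip_width": opening from 0.0 (shut) to 1.0 (fully open); "gripper_force": force on a finger pad.
Only numpy, scipy, OpenCV 4.12 (cv2) and the standard library are available. Lean on these libraries where they do the work, as an engineer would, in place of code of your own. Each camera call takes 0.05 s, during which the arm holds its last target. There are 200 camera calls.

TASK

Load the last spice jar into the wooden spice-drawer insert with fingertip pushes only, never pinching or lifting it. Push the standing jar (cream and green label) across the worktop, keeping it upright, until it stands in line with the free lane, the one with the green non-slip strip; then push it over high up at its red lid so that it falls lid first into that lane, and gently push on its base until the lid is fully home against the back rail. Leave the two jars that already lie in the insert, and everything else around, where they are.

Things in the scene. Friction and masses are not known exactly. Their poses are not given: they have to be found in the camera images.
- spice_jar: the jar to load: glass spice jar, cream and green label, red lid; a cylinder of 41 mm diameter, 105 mm high (lid: top 20 mm), about 0.11 kg. It starts standing on the worktop 16 to 37 mm clear in front of the insert's front edge, up to 75 mm to either side of the insert's middle. Origin: centre of its base; z axis: from base to lid
- spice_jar_lid (a point): centre of the top of that jar's lid, 105 mm from the base
- spice_jar_mid (a point): centre of that jar, half-way up, 52.5 mm from the base
- insert: fixed light-wood spice-drawer insert, 112 (x) by 182 mm (y), lanes at y = -58, 0 and +58 mm, open at the front edge (x = -56 mm), ending at the back rail (36 mm high, face at x = +44 mm). Lanes: 50 mm wide, cradled sides, floor 4 mm up, walls 22 mm high. Origin: centre of underside, worktop level; x axis: along the lanes towards the rail. A jar that is home sticks out 5 mm at the front
- lane_strip: fixed green rubber non-slip strip, 24 mm wide, 1.2 mm thick, on the floor of the free lane, which it marks. Origin: on that lane's centre line, at floor height (4 mm above the worktop), 6 mm in front of the insert's front edge; the rail's face is at x = +106 mm from it. x axis: along the lane towards the rail; y axis: across it
- jar_b: spice jar of the same size with a dark label and red lid, already lying in another lane, lid to the rail; origin: centre of its base; z axis: towards its lid
- jar_c: another spice jar with a dark label and red lid, lying in the remaining lane; origin and axes as for the other
- mug_floral: bystander: mug with flowers, among the mugs at the right, 82x115x78 mm; origin under its centre
- mug_picture: bystander: blue picture mug, among the mugs at the right, 83x116x94 mm; origin under its centre
- salt_pot: bystander: grey-brown salt pot behind the mugs, 38 mm wide, 98 mm high; origin under its centre
- pepper_pot: bystander: grey-brown pepper pot next to it, 36 mm wide, 92 mm high; origin under its centre
- honey_jar: bystander: honey jar at the left behind the chopping board, 66 mm wide, 102 mm high; origin under its centre
Things that resemble listed ones, but are neither listed nor needed, are in the scene too. What is shaped like the spice_jar but orange or turquoise is not meant. Of the things that look like the lane_strip, the smaller one is meant.

How it is judged:
By the outcome, as a careful person would: the job done as asked, in the order asked, and still so for the second after the job is handed in, with the robot touching nothing.
It also fails if it takes over 58 s, if anything falls off the work surface, if the arm or the gripper's body presses on something with over 40 N, if the wrist force passes 120 N, or if a joint passes its speed limit or range.

## Working session

There is one attempt and no reset: what is moved stays moved. The work goes in short steps, Python scripts to look and compute and a shell command to move; the robot and the scene stay as the last step left them, time stands still between calls to the robot, and variables do not carry over. Pictures are saved under pics/ and viewed, at most 10 in all, crops included, and the job is handed in when it is done.

```bash
ls; mkdir -p pics
python3 - <<'E'
from workcell import env
import cv2,numpy as np
for n in("side","top"):
    im=env.capture(n); cv2.imwrite(f"pics/{n}0.png",im[:,:,::-1]); i=env.camera_info(n)
    print(n,{k:(np.round(v,3).tolist()) if not isinstance(v,str) else v for k,v in i.items()})
print(env.observe())
E
```

```text
pics
side {'vertical_fov': 44.326, 'cx': 250.655, 'cy': 189.987, 'extrinsics': [[0.995, -0.102, -0.001, -544.145], [0.071, 0.677, 0.733, -101.035], [-0.074, -0.729, 0.68, -1717.865], [0.0, 0.0, 0.0, 1.0]]}
top {'vertical_fov': 51.556, 'cx': 256.303, 'cy': 190.765, 'extrinsics': [[-0.009, -1.0, -0.017, 27.942], [0.993, -0.011, 0.118, -529.953], [-0.119, -0.016, 0.993, -1112.103], [0.0, 0.0, 0.0, 1.0]]}
{'time_s': 0.1, 'joint_positions': array([-1.16589578e+00,  2.64691601e-01,  1.60526366e+00,  2.05557497e-05,
        1.27373320e+00, -3.68855787e-02]), 'qd': array([ 0.00044511, -0.00461152, -0.00145723,  0.00061111, -0.00089814,
       -0.00060574]), 'joint_torque': array([ 4.56098969e-04, -5.16707683e+01, -3.68588841e+01,  6.23532458e-06,
        6.30921437e-03,  3.52873144e-06]), 'eef_pos': array([ 288.34317293, -609.55748777,  230.06309761]), 'orientation': array([ 9.75702293e-01,  2.19098007e-01, -1.82077183e-04, -1.03201113e-03]), 'force': array([-0.51832185, -0.41025894, -0.36204561]), 'torque': array([-0.00400334, -0.05361588, -0.01646355]), 'gripper_force': 0.0, 'grip_width': 0.997986813321977}
```

View pics/top0.png

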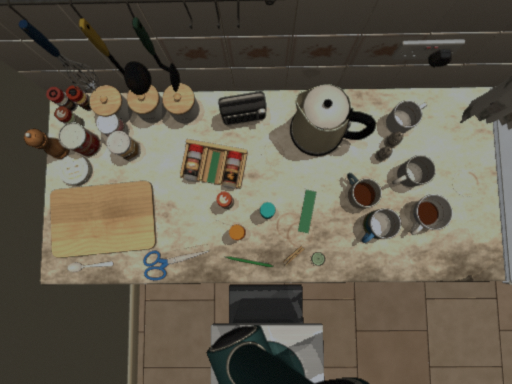

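View pics/side0.png

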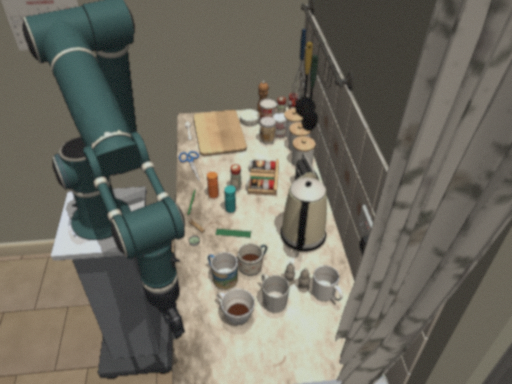

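The top view shows the insert near (213,165), its free lane in the middle (green strip ~(213,165)). The target jar's lid is at (225,200), with decoys in orange (237,232) and turquoise (267,211). I'll measure on a zoomed crop.

```bash
cat > h.py <<'E'
from workcell import env
import cv2,numpy as np
def cam(n):
    i=env.camera_info(n); return 192/np.tan(np.radians(i["vertical_fov"]/2)),i["cx"],i["cy"],np.array(i["extrinsics"])
def p2w(n,u,v,z):
    f,cx,cy,E=cam(n); R=E[:3,:3]; o=-R.T@E[:3,3]; d=R.T@np.array([(u-cx)/f,-(v-cy)/f,-1]); return o+d*(z-o[2])/d[2]
def w2p(n,p):
    f,cx,cy,E=cam(n); c=E[:3,:3]@np.asarray(p,float)+E[:3,3]; return np.array([cx+f*c[0]/-c[2],cy-f*c[1]/-c[2]])
def blobs(im,lo,hi,box,amin=6):
    h=cv2.cvtColor(im,cv2.COLOR_RGB2HSV); m=np.zeros(h.shape[:2],np.uint8); x0,y0,x1,y1=box
    m[y0:y1,x0:x1]=cv2.inRange(h,lo,hi)[y0:y1,x0:x1]
    if lo[0]==0: 
        m[y0:y1,x0:x1]|=cv2.inRange(h,(172,lo[1],lo[2]),(180,255,255))[y0:y1,x0:x1]
    n,l,s,c=cv2.connectedComponentsWithStats(m)
    return [(s[k].tolist(),c[k].round(2).tolist(),cv2.minAreaRect(np.argwhere(l==k)[:,::-1].astype(np.float32))) for k in range(1,n) if s[k][4]>=amin]
E
python3 - <<'E'
from h import *
t=env.capture("top"); s=env.capture("side")
c=cv2.resize(t[130:245,170:285],None,fx=5,fy=5,interpolation=cv2.INTER_CUBIC)
cv2.imwrite("pics/topz.png",c[:,:,::-1])
c=cv2.resize(s[140:225,190:290],None,fx=6,fy=6,interpolation=cv2.INTER_CUBIC)
cv2.imwrite("pics/sidez.png",c[:,:,::-1])
print("red top");[print(b) for b in blobs(t,(0,130,60),(6,255,255),(175,135,260,215))]
print("green top");[print(b) for b in blobs(t,(50,80,30),(90,255,255),(175,135,330,240))]
E
```

```text
red top
([189, 144, 14, 10, 95], [195.69, 147.81], ((195.76473999023438, 147.94117736816406), (13.581995010375977, 7.276068687438965), 14.03624439239502))
([228, 151, 14, 9, 90], [234.5, 154.71], ((234.63600158691406, 154.75198364257812), (13.326967239379883, 6.797647476196289), 10.304845809936523))
([190, 159, 4, 2, 7], [191.71, 159.43], ((191.5, 159.5), (1.0, 3.0), 90.0))
([230, 166, 8, 3, 13], [233.38, 167.15], ((233.4615478515625, 167.1923065185547), (7.2562971115112305, 1.3728129863739014), 11.309932708740234))
([227, 202, 4, 5, 7], [228.71, 203.86], ((228.50001525878906, 204.00001525878906), (0.7071067094802856, 4.949747085571289), 45.0))
green top
([208, 152, 12, 30, 200], [213.16, 166.62], ((213.1538543701172, 166.73077392578125), (6.471832275390625, 30.005769729614258), 11.309932708740234))
([299, 191, 16, 41, 385], [306.62, 210.98], ((306.64324951171875, 211.02655029296875), (9.577895164489746, 40.97008514404297), 10.491477012634277))
([260, 202, 15, 17, 188], [267.11, 209.93], ((267.2500305175781, 209.75003051757812), (14.142135620117188, 14.849241256713867), 45.0))
```

View pics/topz.png

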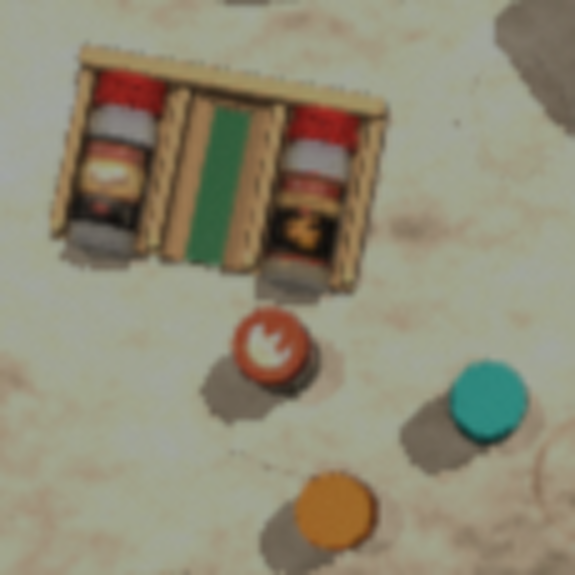

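View pics/sidez.png

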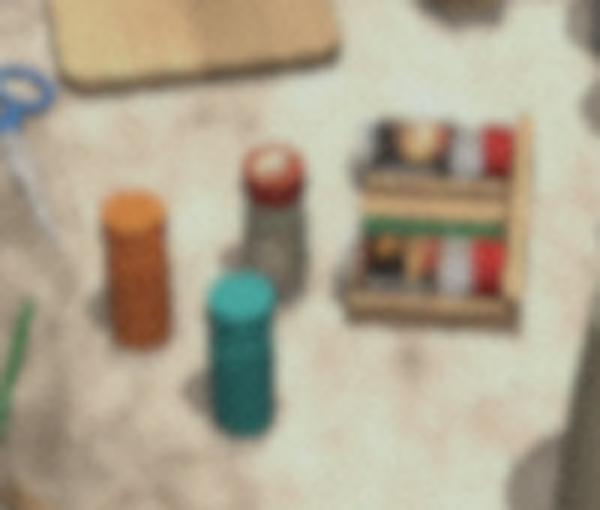

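Top crop: strip runs from (204,262) to (231,109) and the jar lid's centre is (271,346). So the jar must move left to reach the lane. The orange and turquoise decoys stand close by.

Run:
```python
from h import *
z=lambda x,y:(170+(x+.5)/5-.5,130+(y+.5)/5-.5)
r=lambda v:np.round(v,1).tolist()
lid=p2w("top",*z(271,346),105); print("lid",r(lid), "edge",r(p2w("top",*z(233,346),105)),r(p2w("top",*z(309,346),105)))
g=p2w("top",213.16,166.62,5.2); a=p2w("top",*z(204,262),5.2); b=p2w("top",*z(231,109),5.2); print("strip",r(g),r(a),r(b))
print("orange",r(p2w("top",*z(337,511),105)),"turq",r(p2w("top",*z(488,401),105)))
# insert: front wall tops z=22 corners, rail top corners z=36
print("fl",r(p2w("top",*z(58,238),22)),"fr",r(p2w("top",*z(347,292),22)),"rail",r(p2w("top",*z(84,46),36)),r(p2w("top",*z(388,98),36)))
# side check
f=lambda x,y:(190+(x+.5)/6-.5,140+(y+.5)/6-.5)
print("side lid",r(p2w("side",*f(274,162),105)),"strip side",r(p2w("side",*f(364,226),5.2)),r(p2w("side",*f(503,228),5.2)))
# mask strip PCA in world
t=env.capture("top");h=cv2.cvtColor(t,cv2.COLOR_RGB2HSV);m=cv2.inRange(h,(50,80,30),(90,255,255));m[:, :200]=0;m[:,222:]=0;m[:150]=0;m[185:]=0
P=np.array([p2w("top",u,v,5.2)[:2] for v,u in np.argwhere(m)]);c=P.mean(0);w,V=np.linalg.eigh(np.cov(P.T));d=V[:,1]*np.sign(V[0,1]);print("axis",r(c),d.round(3),np.degrees(np.arctan2(d[1],d[0])).round(2))
q=(P-c)@d;print("len",q.min(),q.max())
L=lid[:2]-c; n=np.array([-d[1],d[0]]); print("lid along",L@d,"across",L@n)
```

```text
lid [500.6, 109.2, 105.0] edge [500.8, 129.7, 105.0] [500.4, 88.7, 105.0]
strip [607.0, 150.8, 5.2] [560.9, 158.8, 5.2] [653.0, 143.1, 5.2]
orange [412.0, 73.9, 105.0] turq [469.9, -7.1, 105.0]
fl [573.6, 242.2, 22.0] fr [540.0, 73.2, 22.0] rail [684.7, 225.6, 36.0] [651.5, 48.1, 36.0]
side lid [500.7, 112.9, 105.0] strip side [561.8, 159.9, 5.2] [653.1, 148.4, 5.2]
axis [607.1, 150.8] [ 0.981 -0.192] -11.06
len -45.17494969552993 44.85432788099256
lid along -96.48685891928685 across -61.22593168191815
```

```bash
cat >> h.py <<'E'
from scipy.spatial.transform import Rotation as Rn
yaw=np.radians(-11.1); d=np.array([np.cos(yaw),np.sin(yaw),0]); n=np.array([-d[1],d[0],0]); Z=np.array([0,0,1.])
C=np.array([607,152.4,0.])   # strip centre
jar=np.array([500.6,111,0.])
def ori(h,tilt):  # tool x towards h, leaning back by tilt deg
    t=np.radians(tilt); x=h*np.cos(t)+Z*np.sin(t); z=-Z*np.cos(t)+h*np.sin(t)
    return Rn.from_matrix(np.c_[x,np.cross(z,x),z])
def rel(p,R,cur=None):
    o=env.observe(); p0=o["eef_pos"]; R0=Rn.from_quat(o["orientation"])
    print("xyz cm",(R0.inv().apply(p-p0)/10).round(2),"rot deg",(R0.inv()*R).as_rotvec(degrees=True).round(1),"from",p0.round(1))
E
python3 - <<'E'
from h import *
p=jar-38*n; p[2]=150
rel(p,ori(n,10)); print(p)
E
```

```text
xyz cm [ 47.74 -53.03   8.12] rot deg [  4.6   9.2 -53.5] from [ 288.5 -609.9  230.6]
[493.28416527  73.71087877 150.        ]
```

```bash
python3 -m inch '[{"grip":-1,"x":47.7,"y":-53,"z":0,"rx":4.6,"ry":9.2,"rz":-53.5},{"grip":-1,"x":47.7,"y":-53,"z":0,"rx":4.6,"ry":9.2,"rz":-53.5},{"grip":-1,"x":47.7,"y":-53,"z":0,"rx":4.6,"ry":9.2,"rz":-53.5},{"grip":-1,"x":47.7,"y":-53,"z":0,"rx":4.6,"ry":9.2,"rz":-53.5},{"grip":-1,"x":47.7,"y":-53,"z":0,"rx":4.6,"ry":9.2,"rz":-53.5},{"grip":-1,"x":47.7,"y":-53,"z":0,"rx":4.6,"ry":9.2,"rz":-53.5},{"grip":-1,"x":47.7,"y":-53,"z":0,"rx":4.6,"ry":9.2,"rz":-53.5},{"grip":-1,"x":47.7,"y":-53,"z":0,"rx":4.6,"ry":9.2,"rz":-53.5},{"grip":-1,"x":47.7,"y":-53,"z":0,"rx":4.6,"ry":9.2,"rz":-53.5},{"grip":-1,"x":47.7,"y":-53,"z":0,"rx":4.6,"ry":9.2,"rz":-53.5},{"grip":-1,"x":47.7,"y":-53,"z":0,"rx":4.6,"ry":9.2,"rz":-53.5},{"grip":-1,"x":47.7,"y":-53,"z":0,"rx":4.6,"ry":9.2,"rz":-53.5},{"grip":-1,"x":47.7,"y":-53,"z":0,"rx":4.6,"ry":9.2,"rz":-53.5},{"grip":-1,"x":47.7,"y":-53,"z":0,"rx":4.6,"ry":9.2,"rz":-53.5},{"grip":-1,"x":47.7,"y":-53,"z":0,"rx":4.6,"ry":9.2,"rz":-53.5},{"grip":-1,"x":47.7,"y":-53,"z":0,"rx":4.6,"ry":9.2,"rz":-53.5},{"grip":-1,"x":47.7,"y":-53,"z":8.1,"rx":4.6,"ry":9.2,"rz":-53.5},{"grip":-1,"x":47.7,"y":-53,"z":8.1,"rx":4.6,"ry":9.2,"rz":-53.5},{"grip":-1,"x":47.7,"y":-53,"z":8.1,"rx":4.6,"ry":9.2,"rz":-53.5},{"grip":-1,"x":47.7,"y":-53,"z":8.1,"rx":4.6,"ry":9.2,"rz":-53.5}]'
python3 - <<'E'
from h import *
p=jar-38*n; p[2]=150
rel(p,ori(n,10))
p[2]=29; rel(p,ori(n,10))
E
```

```text
time_s: 1.92
eef_pos: [490.0, 74.1, 146.7]
orientation: [0.768, 0.634, 0.064, -0.057]
force: [0.8, -0.4, 0.3]
grip_width: 0.001
gripper_force: 0.0
xyz cm [ 0.08  0.33 -0.33] rot deg [-0.4  0.2  0.1] from [490.   74.1 146.7]
xyz cm [-1.99  0.41 11.59] rot deg [-0.4  0.2  0.1] from [490.   74.1 146.7]
```

```bash
python3 -m inch '[{"grip":-1,"x":-0.7,"y":0.3,"z":4},{"grip":-1,"x":-1.2,"y":0.4,"z":7},{"grip":-1,"x":-1.7,"y":0.4,"z":9.6},{"grip":-1,"x":-2,"y":0.4,"z":11.4},{"grip":-1,"x":-2,"y":0.4,"z":11.4},{"grip":-1,"x":-2,"y":0.4,"z":11.4}]'
python3 - <<'E'
from h import *
p=jar-38*n; p[2]=29; rel(p,ori(n,10))
t=env.capture("top"); s=env.capture("side")
a=cv2.resize(t[130:230,170:290],(480,400),interpolation=cv2.INTER_CUBIC);b=cv2.resize(s[140:225,195:275],(320,340),interpolation=cv2.INTER_CUBIC)
o=np.zeros((400,800,3),np.uint8);o[:,:480]=a;o[:340,480:]=b;cv2.imwrite("pics/p1.png",o[:,:,::-1])
E
```

```text
xyz cm [-1.99  0.41 11.59] rot deg [-0.4  0.2  0.1] from [490.   74.1 146.7]invalid input at $[0]: expected keys grip, x, y, z, rx, ry, rz
```

View pics/p1.png

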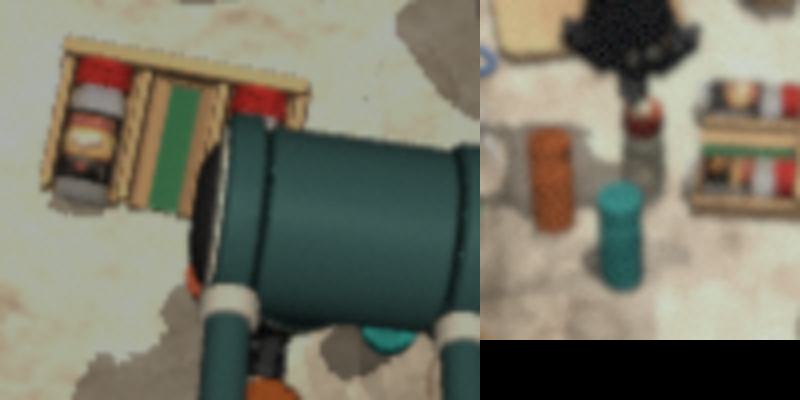

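The arm hides the jar in the top view. In the side view the shut fingertips hover just short of the jar's lid. The move was refused because every row needs all its keys.

```bash
python3 -m inch '[{"grip":-1,"x":-0.7,"y":0.3,"z":4,"rx":0,"ry":0,"rz":0},{"grip":-1,"x":-1.2,"y":0.4,"z":7,"rx":0,"ry":0,"rz":0},{"grip":-1,"x":-1.7,"y":0.4,"z":9.6,"rx":0,"ry":0,"rz":0},{"grip":-1,"x":-2,"y":0.4,"z":11.4,"rx":0,"ry":0,"rz":0},{"grip":-1,"x":-2,"y":0.4,"z":11.4,"rx":0,"ry":0,"rz":0},{"grip":-1,"x":-2,"y":0.4,"z":11.4,"rx":0,"ry":0,"rz":0}]'
python3 - <<'E'
from h import *
p=jar-38*n; p[2]=29; rel(p,ori(n,10))
p=jar+31*n;p[2]=29; rel(p,ori(n,10))
t=env.capture("top"); s=env.capture("side")
b=cv2.resize(s[140:225,195:295],(600,510),interpolation=cv2.INTER_CUBIC)
cv2.imwrite("pics/p2.png",b[:,:,::-1])
E
```

```text
time_s: 2.52
eef_pos: [498.2, 70.8, 35.8]
orientation: [0.77, 0.633, 0.067, -0.054]
force: [-0.0, -0.4, 0.7]
grip_width: 0.001
gripper_force: 0.0
xyz cm [ 0.07 -0.54  0.7 ] rot deg [ 0.1  0.1 -0. ] from [498.2  70.8  35.8]
xyz cm [ 6.87 -0.55  1.89] rot deg [ 0.1  0.1 -0. ] from [498.2  70.8  35.8]
```

View pics/p2.png

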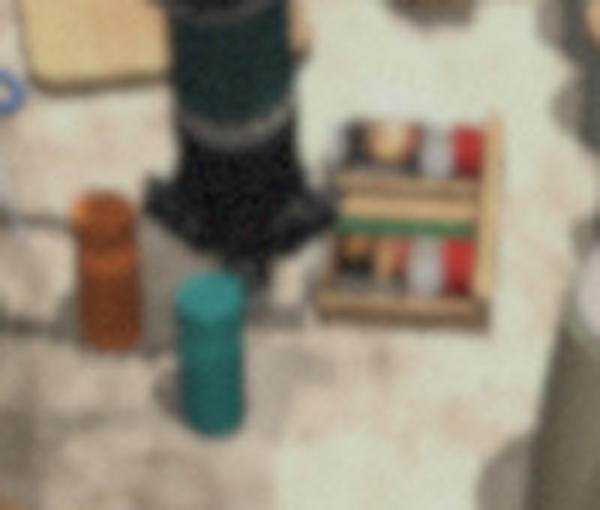

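```bash
python3 -m inch '[{"grip":-1,"x":0,"y":-0.5,"z":0.4,"rx":0,"ry":0,"rz":0},{"grip":-1,"x":0,"y":-0.5,"z":0.6,"rx":0,"ry":0,"rz":0},{"grip":-1,"x":0,"y":-0.5,"z":0.6,"rx":0,"ry":0,"rz":0},{"grip":-1,"x":0.2,"y":-0.5,"z":0.6,"rx":0,"ry":0,"rz":0},{"grip":-1,"x":0.4,"y":-0.5,"z":0.7,"rx":0,"ry":0,"rz":0},{"grip":-1,"x":0.6,"y":-0.5,"z":0.7,"rx":0,"ry":0,"rz":0},{"grip":-1,"x":0.8,"y":-0.5,"z":0.7,"rx":0,"ry":0,"rz":0},{"grip":-1,"x":1,"y":-0.5,"z":0.8,"rx":0,"ry":0,"rz":0},{"grip":-1,"x":1.2,"y":-0.5,"z":0.8,"rx":0,"ry":0,"rz":0},{"grip":-1,"x":1.4,"y":-0.5,"z":0.85,"rx":0,"ry":0,"rz":0},{"grip":-1,"x":1.6,"y":-0.5,"z":0.9,"rx":0,"ry":0,"rz":0},{"grip":-1,"x":1.6,"y":-0.5,"z":0.9,"rx":0,"ry":0,"rz":0}]'
python3 - <<'E'
from h import *
p=jar+31*n;p[2]=29; rel(p,ori(n,10))
o=env.observe()["eef_pos"]-C; print("TCP along",o@d,"across",o@n)
t=env.capture("top"); s=env.capture("side")
a=cv2.resize(t[130:230,170:290],(480,400),interpolation=cv2.INTER_CUBIC);b=cv2.resize(s[140:225,195:275],(320,340),interpolation=cv2.INTER_CUBIC)
o=np.zeros((400,800,3),np.uint8);o[:,:480]=a;o[:340,480:]=b;cv2.imwrite("pics/p3.png",o[:,:,::-1])
[print(b) for b in blobs(s,(0,130,60),(9,255,255),(195,135,260,190),3)]
E
```

```text
time_s: 3.62
eef_pos: [495.7, 90.3, 28.4]
orientation: [0.769, 0.633, 0.067, -0.055]
force: [-0.0, -0.5, 0.3]
grip_width: -0.002
gripper_force: 0.2
xyz cm [5.16 0.09 0.84] rot deg [0.  0.1 0.1] from [495.7  90.3  28.4]
TCP along -97.29292856756831 across -82.37139301365444
```

View pics/p3.png

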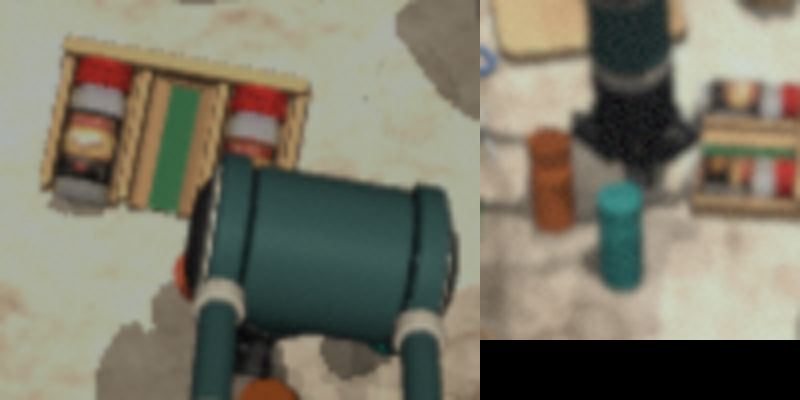

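The lid's left rim shows at (175,275), about 8 mm left of where it began. That matches the expected contact, and the jar slides upright with almost no force. I'll continue.

```bash
python3 -m inch '[{"grip":-1,"x":0.25,"y":0,"z":0.05,"rx":0,"ry":0,"rz":0},{"grip":-1,"x":0.5,"y":0,"z":0.1,"rx":0,"ry":0,"rz":0},{"grip":-1,"x":0.75,"y":0,"z":0.15,"rx":0,"ry":0,"rz":0},{"grip":-1,"x":1,"y":0,"z":0.2,"rx":0,"ry":0,"rz":0},{"grip":-1,"x":1.25,"y":0,"z":0.2,"rx":0,"ry":0,"rz":0},{"grip":-1,"x":1.5,"y":0,"z":0.25,"rx":0,"ry":0,"rz":0},{"grip":-1,"x":1.75,"y":0,"z":0.3,"rx":0,"ry":0,"rz":0},{"grip":-1,"x":2,"y":0,"z":0.35,"rx":0,"ry":0,"rz":0},{"grip":-1,"x":2.25,"y":0,"z":0.4,"rx":0,"ry":0,"rz":0},{"grip":-1,"x":2.5,"y":0,"z":0.45,"rx":0,"ry":0,"rz":0},{"grip":-1,"x":2.75,"y":0,"z":0.5,"rx":0,"ry":0,"rz":0},{"grip":-1,"x":3,"y":0,"z":0.55,"rx":0,"ry":0,"rz":0},{"grip":-1,"x":3.25,"y":0,"z":0.55,"rx":0,"ry":0,"rz":0},{"grip":-1,"x":3.5,"y":0,"z":0.6,"rx":0,"ry":0,"rz":0},{"grip":-1,"x":3.75,"y":0,"z":0.65,"rx":0,"ry":0,"rz":0},{"grip":-1,"x":4,"y":0,"z":0.7,"rx":0,"ry":0,"rz":0},{"grip":-1,"x":4.25,"y":0,"z":0.75,"rx":0,"ry":0,"rz":0},{"grip":-1,"x":4.5,"y":0,"z":0.8,"rx":0,"ry":0,"rz":0},{"grip":-1,"x":4.5,"y":0,"z":0.8,"rx":0,"ry":0,"rz":0}]'
python3 - <<'E'
from h import *
o=env.observe()["eef_pos"]-C; print("TCP along",o@d,"across",o@n)
t=env.capture("top"); s=env.capture("side")
a=cv2.resize(t[130:230,170:290],(480,400),interpolation=cv2.INTER_CUBIC);b=cv2.resize(s[140:225,195:275],(320,340),interpolation=cv2.INTER_CUBIC)
o=np.zeros((400,800,3),np.uint8);o[:,:480]=a;o[:340,480:]=b;cv2.imwrite("pics/p4.png",o[:,:,::-1])
E
```

```text
time_s: 5.3
eef_pos: [504.4, 135.3, 28.3]
orientation: [0.769, 0.633, 0.067, -0.055]
force: [-0.2, -0.3, 0.6]
grip_width: 0.005
gripper_force: 0.1
TCP along -97.35784615517478 across -36.489585481917956
```

View pics/p4.png

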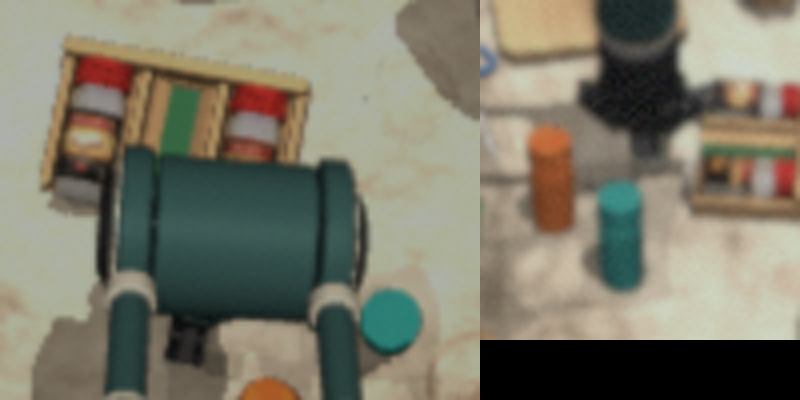

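```bash
python3 -m inch '[{"grip":-1,"x":-1,"y":0,"z":-0.2,"rx":0,"ry":0,"rz":0},{"grip":-1,"x":-2,"y":0,"z":-0.4,"rx":0,"ry":0,"rz":0},{"grip":-1,"x":-2,"y":0,"z":-0.4,"rx":0,"ry":0,"rz":0},{"grip":-1,"x":-1.4,"y":0,"z":-4,"rx":0,"ry":0,"rz":0},{"grip":-1,"x":-0.8,"y":0,"z":-8,"rx":0,"ry":0,"rz":0},{"grip":-1,"x":0,"y":0,"z":-12,"rx":0,"ry":0,"rz":0},{"grip":-1,"x":0.6,"y":0,"z":-15.5,"rx":0,"ry":0,"rz":0},{"grip":-1,"x":0.6,"y":-4,"z":-15.5,"rx":0,"ry":0,"rz":0},{"grip":-1,"x":0.6,"y":-8,"z":-15.5,"rx":0,"ry":0,"rz":0},{"grip":-1,"x":0.6,"y":-10,"z":-15.5,"rx":0,"ry":0,"rz":0},{"grip":-1,"x":0.6,"y":-10,"z":-15.5,"rx":0,"ry":0,"rz":0}]'
python3 - <<'E'
from h import *
t=env.capture("top"); s=env.capture("side")
a=cv2.resize(t[130:230,170:290],(480,400),interpolation=cv2.INTER_CUBIC);b=cv2.resize(s[140:225,195:275],(320,340),interpolation=cv2.INTER_CUBIC)
o=np.zeros((400,800,3),np.uint8);o[:,:480]=a;o[:340,480:]=b;cv2.imwrite("pics/p5.png",o[:,:,::-1])
for nm,im,box in(("top",t,(190,175,240,215)),("side",s,(215,155,250,190))):
    for b in blobs(im,(0,110,60),(11,255,255),box,8): print(nm,b[0],b[1],p2w(nm,*b[1],105).round(1))
E
```

```text
time_s: 6.32
eef_pos: [397.9, 133.6, 181.2]
orientation: [0.769, 0.634, 0.066, -0.056]
force: [0.2, -0.1, 0.0]
grip_width: -0.004
gripper_force: 0.0
top [223, 180, 12, 3, 17] [228.71, 181.06] [548.7  96.  105. ]
top [197, 188, 16, 15, 136] [204.7, 195.13] [511.1 160.7 105. ]
side [233, 157, 9, 8, 44] [237.16, 161.2] [510.4 143.8 105. ]
side [215, 173, 3, 17, 39] [215.85, 182.51] [424.1  31.2 105. ]
```

View pics/p5.png

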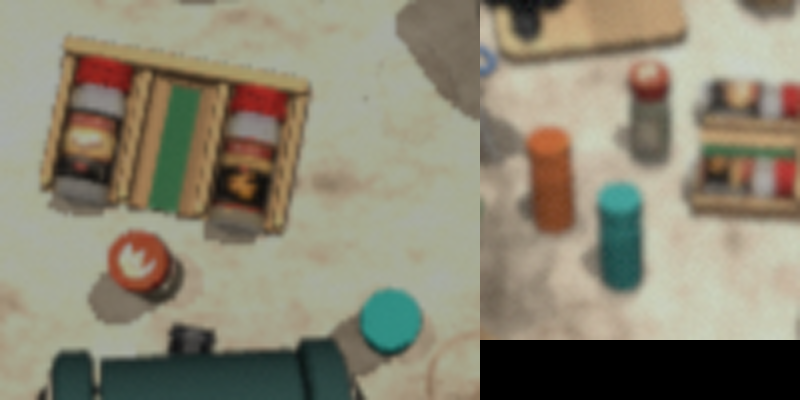

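The jar stands upright with its lid at (139,261), i.e. along -96 and across -8 from the lane line. It needs about 7.5 mm more.

Run:
```python
from h import *
for a,z in((-52,160),(-52,29),(-29,29)):
    p=C-97*d+a*n;p[2]=z; rel(p,ori(n,10))
```

```text
xyz cm [ 0.21 10.06  2.31] rot deg [0.1 0.1 0.1] from [401.8 133.4 182.2]
xyz cm [-2.05 10.03 15.21] rot deg [0.1 0.1 0.1] from [401.8 133.4 182.2]
xyz cm [ 0.22 10.03 15.61] rot deg [0.1 0.1 0.1] from [401.8 133.4 182.2]
```

```bash
python3 -m inch '[{"grip":-1,"x":0.2,"y":4,"z":0,"rx":0,"ry":0,"rz":0},{"grip":-1,"x":0.2,"y":8,"z":0,"rx":0,"ry":0,"rz":0},{"grip":-1,"x":0.2,"y":10,"z":1,"rx":0,"ry":0,"rz":0},{"grip":-1,"x":-0.3,"y":10,"z":5,"rx":0,"ry":0,"rz":0},{"grip":-1,"x":-1,"y":10,"z":9,"rx":0,"ry":0,"rz":0},{"grip":-1,"x":-1.7,"y":10,"z":13,"rx":0,"ry":0,"rz":0},{"grip":-1,"x":-2,"y":10,"z":15.2,"rx":0,"ry":0,"rz":0},{"grip":-1,"x":-2,"y":10,"z":15.2,"rx":0,"ry":0,"rz":0},{"grip":-1,"x":-1.7,"y":10,"z":15.3,"rx":0,"ry":0,"rz":0},{"grip":-1,"x":-1.4,"y":10,"z":15.3,"rx":0,"ry":0,"rz":0},{"grip":-1,"x":-1.1,"y":10,"z":15.4,"rx":0,"ry":0,"rz":0},{"grip":-1,"x":-0.9,"y":10,"z":15.4,"rx":0,"ry":0,"rz":0},{"grip":-1,"x":-0.7,"y":10,"z":15.4,"rx":0,"ry":0,"rz":0},{"grip":-1,"x":-0.5,"y":10,"z":15.5,"rx":0,"ry":0,"rz":0},{"grip":-1,"x":-0.3,"y":10,"z":15.5,"rx":0,"ry":0,"rz":0},{"grip":-1,"x":-0.1,"y":10,"z":15.6,"rx":0,"ry":0,"rz":0},{"grip":-1,"x":0.1,"y":10,"z":15.6,"rx":0,"ry":0,"rz":0},{"grip":-1,"x":0.2,"y":10,"z":15.6,"rx":0,"ry":0,"rz":0},{"grip":-1,"x":0.2,"y":10,"z":15.6,"rx":0,"ry":0,"rz":0}]'
python3 - <<'E'
from h import *
o=env.observe()["eef_pos"]-C; print("TCP along",o@d,"across",o@n)
E
```

```text
time_s: 8.0
eef_pos: [505.9, 143.0, 28.7]
orientation: [0.769, 0.633, 0.067, -0.055]
force: [0.3, -0.9, 0.7]
grip_width: -0.004
gripper_force: 0.3
TCP along -97.43524626506337 across -28.74579769552654
```

```bash
python3 -m inch '[{"grip":-1,"x":-1,"y":0,"z":-0.2,"rx":0,"ry":0,"rz":0},{"grip":-1,"x":-2,"y":0,"z":-0.4,"rx":0,"ry":0,"rz":0},{"grip":-1,"x":-2,"y":0,"z":-0.4,"rx":0,"ry":0,"rz":0},{"grip":-1,"x":-1.4,"y":0,"z":-4,"rx":0,"ry":0,"rz":0},{"grip":-1,"x":-0.8,"y":0,"z":-8,"rx":0,"ry":0,"rz":0},{"grip":-1,"x":0,"y":0,"z":-12,"rx":0,"ry":0,"rz":0},{"grip":-1,"x":0.6,"y":0,"z":-15.5,"rx":0,"ry":0,"rz":0},{"grip":-1,"x":0.6,"y":-4,"z":-15.5,"rx":0,"ry":0,"rz":0},{"grip":-1,"x":0.6,"y":-8,"z":-15.5,"rx":0,"ry":0,"rz":0},{"grip":-1,"x":0.6,"y":-10,"z":-15.5,"rx":0,"ry":0,"rz":0},{"grip":-1,"x":0.6,"y":-10,"z":-15.5,"rx":0,"ry":0,"rz":0}]'
python3 - <<'E'
from h import *
t=env.capture("top"); s=env.capture("side")
C2=np.array([607.1,150.8])
for b in blobs(t,(0,110,60),(11,255,255),(180,175,240,215),40):
    # lid rim circle centre from bbox
    x,y,w,h=b[0][:4]; q=p2w("top",x+(w-1)/2,y+(h-1)/2,105); L=q[:2]-C2; print(b[0],q.round(1),"along",L@d[:2],"across",L@n[:2])
p=C-145*d;p[2]=150; rel(p,ori(d,10)); print(p)
a=cv2.resize(t[130:230,170:290],(480,400),interpolation=cv2.INTER_CUBIC);b=cv2.resize(s[140:225,195:275],(320,340),interpolation=cv2.INTER_CUBIC)
o=np.zeros((400,800,3),np.uint8);o[:,:480]=a;o[:340,480:]=b;cv2.imwrite("pics/p6.png",o[:,:,::-1])
E
```

```text
time_s: 8.92
eef_pos: [399.4, 141.5, 181.5]
orientation: [0.769, 0.634, 0.066, -0.056]
force: [0.3, -0.2, -0.1]
grip_width: 0.001
gripper_force: 0.0
[194, 188, 16, 15, 129] [511.5 169.4 105. ] along -97.34695114915766 across -0.15815510594863014
xyz cm [4.36 5.27 4.07] rot deg [-15.5  -0.   88.7] from [403.3 141.4 182.5]
[464.71256372 180.31568515 150.        ]
```

View pics/p6.png

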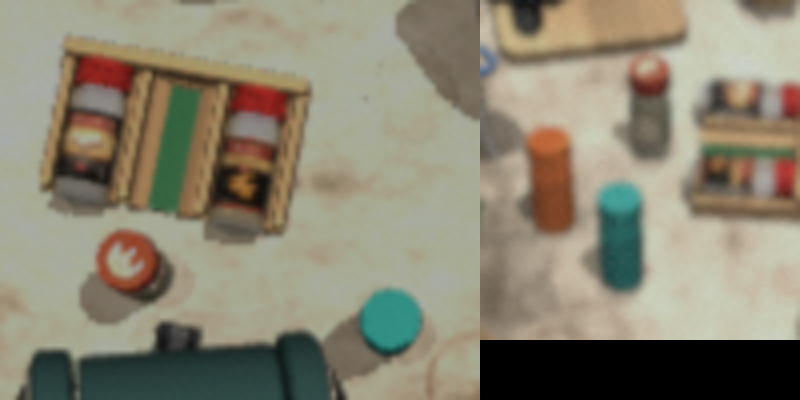

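The jar stands upright with its lid at (128,261), within 1 mm of the lane line. Next I turn the tool to face along the lane, behind the lid.

```bash
python3 -m inch '[{"grip":-1,"x":2,"y":2,"z":0,"rx":-15.5,"ry":0,"rz":88.7},{"grip":-1,"x":4.4,"y":4,"z":0,"rx":-15.5,"ry":0,"rz":88.7},{"grip":-1,"x":4.4,"y":4,"z":0,"rx":-15.5,"ry":0,"rz":88.7},{"grip":-1,"x":4.4,"y":4,"z":0,"rx":-15.5,"ry":0,"rz":88.7},{"grip":-1,"x":4.4,"y":4,"z":0,"rx":-15.5,"ry":0,"rz":88.7},{"grip":-1,"x":4.4,"y":4,"z":0,"rx":-15.5,"ry":0,"rz":88.7},{"grip":-1,"x":4.4,"y":4,"z":0,"rx":-15.5,"ry":0,"rz":88.7},{"grip":-1,"x":4.4,"y":4,"z":0,"rx":-15.5,"ry":0,"rz":88.7},{"grip":-1,"x":4.4,"y":4,"z":0,"rx":-15.5,"ry":0,"rz":88.7},{"grip":-1,"x":4.4,"y":4,"z":0,"rx":-15.5,"ry":0,"rz":88.7},{"grip":-1,"x":4.4,"y":4,"z":0,"rx":-15.5,"ry":0,"rz":88.7},{"grip":-1,"x":4.4,"y":4,"z":0,"rx":-15.5,"ry":0,"rz":88.7},{"grip":-1,"x":4.4,"y":4,"z":0,"rx":-15.5,"ry":0,"rz":88.7},{"grip":-1,"x":4.4,"y":4,"z":0,"rx":-15.5,"ry":0,"rz":88.7},{"grip":-1,"x":4.4,"y":4,"z":0,"rx":-15.5,"ry":0,"rz":88.7},{"grip":-1,"x":4.4,"y":4,"z":0,"rx":-15.5,"ry":0,"rz":88.7},{"grip":-1,"x":4.4,"y":4,"z":0,"rx":-15.5,"ry":0,"rz":88.7}]'
python3 - <<'E'
from h import *
o=env.observe()["eef_pos"]-C; print("TCP along",o@d,"across",o@n)
p=C-145*d;p[2]=93; rel(p,ori(d,10))
E
```

```text
time_s: 10.43
eef_pos: [451.6, 176.2, 189.8]
orientation: [0.992, -0.096, 0.086, 0.008]
force: [0.1, -0.3, 0.2]
grip_width: 0.001
gripper_force: 0.0
TCP along -157.1118128562299 across -6.604599524888286
xyz cm [-0.48 -0.66  9.74] rot deg [-0.   0.1  0. ] from [451.6 176.2 189.8]
```

```bash
python3 -m inch '[{"grip":-1,"x":-1.6,"y":-0.6,"z":4,"rx":0,"ry":0,"rz":0},{"grip":-1,"x":-1.2,"y":-0.65,"z":8,"rx":0,"ry":0,"rz":0},{"grip":-1,"x":-0.5,"y":-0.65,"z":9.7,"rx":0,"ry":0,"rz":0},{"grip":-1,"x":-0.5,"y":-0.65,"z":9.7,"rx":0,"ry":0,"rz":0},{"grip":-1,"x":-0.5,"y":-0.65,"z":9.7,"rx":0,"ry":0,"rz":0}]'
python3 - <<'E'
from h import *
o=env.observe()["eef_pos"]-C; print("TCP along",o@d,"across",o@n,o[2])
E
```

```text
time_s: 10.85
eef_pos: [463.5, 179.9, 92.7]
orientation: [0.992, -0.096, 0.085, 0.009]
force: [-0.4, 0.4, 0.2]
grip_width: -0.001
gripper_force: 0.0
TCP along -146.0698123907167 across -0.6174945204893305 92.69930634478335
```

```bash
python3 -m inch '[{"grip":-1,"x":0.4,"y":-0.05,"z":0.05,"rx":0,"ry":0,"rz":0},{"grip":-1,"x":0.8,"y":-0.05,"z":0.15,"rx":0,"ry":0,"rz":0},{"grip":-1,"x":1.1,"y":-0.05,"z":0.2,"rx":0,"ry":0,"rz":0},{"grip":-1,"x":1.4,"y":-0.05,"z":0.25,"rx":0,"ry":0,"rz":0},{"grip":-1,"x":1.7,"y":-0.05,"z":0.3,"rx":0,"ry":0,"rz":0},{"grip":-1,"x":2,"y":-0.05,"z":0.35,"rx":0,"ry":0,"rz":0},{"grip":-1,"x":2.3,"y":-0.05,"z":0.4,"rx":0,"ry":0,"rz":0},{"grip":-1,"x":2.6,"y":-0.05,"z":0.45,"rx":0,"ry":0,"rz":0},{"grip":-1,"x":2.9,"y":-0.05,"z":0.5,"rx":0,"ry":0,"rz":0},{"grip":-1,"x":3.2,"y":-0.05,"z":0.55,"rx":0,"ry":0,"rz":0},{"grip":-1,"x":3.5,"y":-0.05,"z":0.6,"rx":0,"ry":0,"rz":0},{"grip":-1,"x":3.5,"y":-0.05,"z":0.6,"rx":0,"ry":0,"rz":0}]'
python3 - <<'E'
from h import *
t=env.capture("top"); s=env.capture("side")
a=cv2.resize(t[130:230,170:290],(480,400),interpolation=cv2.INTER_CUBIC);b=cv2.resize(s[140:225,195:275],(320,340),interpolation=cv2.INTER_CUBIC)
o=np.zeros((400,800,3),np.uint8);o[:,:480]=a;o[:340,480:]=b;cv2.imwrite("pics/p7.png",o[:,:,::-1])
E
```

```text
time_s: 11.85
eef_pos: [499.7, 174.1, 93.8]
orientation: [0.992, -0.096, 0.087, 0.008]
force: [0.7, 0.4, 0.9]
grip_width: -0.001
gripper_force: 0.0
```

View pics/p7.png

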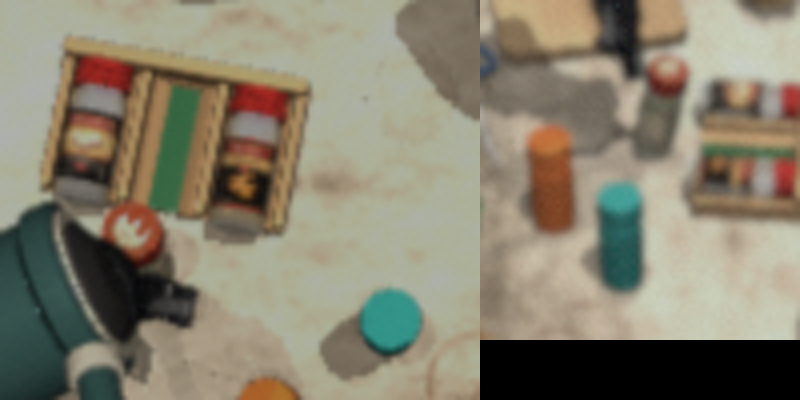

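The jar is leaning forward about its base, towards the lane: lid at (134,232) in the top view and tilted in the side view. I have now viewed 11 pictures, one over the limit of 10, so from here I'll work from numbers only.

```bash
python3 -m inch '[{"grip":-1,"x":0.3,"y":0,"z":0.05,"rx":0,"ry":0,"rz":0},{"grip":-1,"x":0.6,"y":0,"z":0.1,"rx":0,"ry":0,"rz":0},{"grip":-1,"x":0.9,"y":0,"z":0.15,"rx":0,"ry":0,"rz":0},{"grip":-1,"x":1.2,"y":0,"z":0.2,"rx":0,"ry":0,"rz":0},{"grip":-1,"x":1.5,"y":0,"z":0.25,"rx":0,"ry":0,"rz":0},{"grip":-1,"x":1.8,"y":0,"z":0.3,"rx":0,"ry":0,"rz":0},{"grip":-1,"x":2.1,"y":0,"z":0.35,"rx":0,"ry":0,"rz":0},{"grip":-1,"x":2.4,"y":0,"z":0.4,"rx":0,"ry":0,"rz":0},{"grip":-1,"x":2.4,"y":0,"z":0.4,"rx":0,"ry":0,"rz":0},{"grip":-1,"x":2.4,"y":0,"z":0.4,"rx":0,"ry":0,"rz":0},{"grip":-1,"x":2.4,"y":0,"z":0.4,"rx":0,"ry":0,"rz":0}]'
cat > m.py <<'E'
from h import *
t=env.capture("top"); s=env.capture("side")
C2=np.array([607.1,150.8])
o=env.observe()["eef_pos"]-C; print("TCP along",o@d,"across",o@n,o[2])
for nm,im,box,z in(("top",t,(180,138,245,210),25),("side",s,(215,150,280,195),25)):
    for b in blobs(im,(0,130,60),(9,255,255),box,10):
        q=p2w(nm,*b[1],z); L=q[:2]-(C2 if nm=="top" else C[:2]+[0,1.6]); print(nm,b[0],np.round(b[1],1),q.round(1),"along %.1f across %.1f"%(L@d[:2],L@n[:2]))
for b in blobs(t,(50,80,30),(90,255,255),(195,145,225,190)): print("green",b[0])
E
python3 m.py
```

```text
time_s: 12.87
eef_pos: [522.8, 169.4, 93.8]
orientation: [0.992, -0.096, 0.086, 0.008]
force: [-0.1, 0.4, -0.6]
grip_width: 0.0
gripper_force: 0.0
TCP along -85.96763506679314 across 0.5092966605409934 93.799252399657
top [188, 144, 16, 10, 102] [195.7 147.8] [660.2 200.   25. ] along 42.6 across 58.5
top [227, 151, 15, 10, 101] [234.4 154.8] [637.8  86.1  25. ] along 42.6 across -57.5
top [207, 154, 15, 10, 95] [214. 158.] [628.8 145.9  25. ] along 22.2 across -0.6
top [187, 158, 12, 5, 29] [192.1 159.7] [624.6 210.1  25. ] along 5.8 across 61.6
top [226, 165, 12, 5, 38] [231.7 166.7] [602.6  94.2  25. ] along 6.5 across -56.4
side [271, 162, 5, 7, 31] [272.7 164.9] [657.3 203.   25. ] along 39.9 across 57.7
side [265, 171, 5, 8, 33] [266.8 173.9] [626.6 150.3  25. ] along 20.0 across 0.2
side [269, 180, 5, 9, 40] [271.  183.6] [635.5  92.3  25. ] along 39.8 across -55.0
green [213, 152, 7, 3, 13]
```

The jar lies in the lane, across -0.6, with its lid about 20 mm short of the other two, which are home. Next I back off, lower, and push on the base.

Run:
```python
from h import *
for a,z in((-112,93),(-112,24),(-88,24),(-64.5,24)):
    p=C+a*d-0.3*n;p[2]=z; rel(p,ori(d,10))
```

```text
xyz cm [-2.58  0.08 -0.37] rot deg [0.  0.1 0. ] from [522.7 169.5  93.8]
xyz cm [-3.77  0.08  6.43] rot deg [0.  0.1 0. ] from [522.7 169.5  93.8]
xyz cm [-1.41  0.08  6.84] rot deg [0.  0.1 0. ] from [522.7 169.5  93.8]
xyz cm [0.91 0.08 7.25] rot deg [0.  0.1 0. ] from [522.7 169.5  93.8]
```

```bash
python3 -m inch '[{"grip":-1,"x":-2.6,"y":0.1,"z":-0.4,"rx":0,"ry":0,"rz":0},{"grip":-1,"x":-2.6,"y":0.1,"z":-0.4,"rx":0,"ry":0,"rz":0},{"grip":-1,"x":-3.2,"y":0.1,"z":3,"rx":0,"ry":0,"rz":0},{"grip":-1,"x":-3.8,"y":0.1,"z":6.4,"rx":0,"ry":0,"rz":0},{"grip":-1,"x":-3.8,"y":0.1,"z":6.4,"rx":0,"ry":0,"rz":0},{"grip":-1,"x":-3,"y":0.1,"z":6.6,"rx":0,"ry":0,"rz":0},{"grip":-1,"x":-2.2,"y":0.1,"z":6.7,"rx":0,"ry":0,"rz":0},{"grip":-1,"x":-1.8,"y":0.1,"z":6.8,"rx":0,"ry":0,"rz":0},{"grip":-1,"x":-1.5,"y":0.1,"z":6.8,"rx":0,"ry":0,"rz":0},{"grip":-1,"x":-1.2,"y":0.1,"z":6.9,"rx":0,"ry":0,"rz":0},{"grip":-1,"x":-0.9,"y":0.1,"z":6.9,"rx":0,"ry":0,"rz":0},{"grip":-1,"x":-0.6,"y":0.1,"z":7,"rx":0,"ry":0,"rz":0},{"grip":-1,"x":-0.3,"y":0.1,"z":7,"rx":0,"ry":0,"rz":0},{"grip":-1,"x":0,"y":0.1,"z":7.1,"rx":0,"ry":0,"rz":0},{"grip":-1,"x":0.2,"y":0.1,"z":7.1,"rx":0,"ry":0,"rz":0},{"grip":-1,"x":0.4,"y":0.1,"z":7.15,"rx":0,"ry":0,"rz":0},{"grip":-1,"x":0.4,"y":0.1,"z":7.15,"rx":0,"ry":0,"rz":0},{"grip":-1,"x":0.4,"y":0.1,"z":7.15,"rx":0,"ry":0,"rz":0}]'
python3 m.py
```

```text
time_s: 14.47
eef_pos: [538.9, 165.3, 24.1]
orientation: [0.992, -0.096, 0.086, 0.008]
force: [1.2, 0.6, -0.1]
grip_width: -0.001
gripper_force: 0.0
TCP along -69.4304606877164 across -0.388071198324905 24.126470512610794
top [188, 144, 16, 10, 102] [195.7 147.8] [660.2 200.   25. ] along 42.6 across 58.5
top [208, 148, 14, 10, 104] [214.7 152.1] [646.4 144.   25. ] along 39.9 across 0.9
top [227, 151, 15, 10, 101] [234.4 154.8] [637.8  86.1  25. ] along 42.6 across -57.5
top [187, 158, 12, 5, 27] [192.5 159.8] [624.4 209.   25. ] along 5.8 across 60.4
top [226, 165, 13, 5, 35] [232.3 166.7] [602.6  92.4  25. ] along 6.8 across -58.2
side [269, 162, 7, 27, 121] [271.5 175. ] [644.1 142.3  25. ] along 38.7 across -4.3
green [195, 176, 5, 14, 41]
```

```bash
python3 -m inch '[{"grip":-1,"x":0.1,"y":0,"z":0,"rx":0,"ry":0,"rz":0},{"grip":-1,"x":0.2,"y":0,"z":0.05,"rx":0,"ry":0,"rz":0},{"grip":-1,"x":0.3,"y":0,"z":0.05,"rx":0,"ry":0,"rz":0},{"grip":-1,"x":0.3,"y":0,"z":0.05,"rx":0,"ry":0,"rz":0},{"grip":-1,"x":0.3,"y":0,"z":0.05,"rx":0,"ry":0,"rz":0}]'
python3 m.py | grep -E "TCP|top"
```

```text
time_s: 14.98
eef_pos: [541.8, 164.7, 24.1]
orientation: [0.992, -0.096, 0.086, 0.008]
force: [-0.2, 0.0, 0.2]
grip_width: 0.001
gripper_force: 0.1
TCP along -66.42103907235688 across -0.4179018041561182 24.16994696460857
top [188, 144, 16, 10, 102] [195.7 147.8] [660.2 200.   25. ] along 42.6 across 58.5
top [208, 148, 15, 9, 98] [214.9 151.5] [648.2 143.4  25. ] along 41.8 across 0.6
top [227, 151, 15, 10, 101] [234.4 154.8] [637.8  86.1  25. ] along 42.6 across -57.5
top [187, 158, 12, 5, 28] [192.3 159.8] [624.4 209.6  25. ] along 5.7 across 61.0
top [226, 165, 13, 5, 36] [232.1 166.7] [602.6  92.9  25. ] along 6.7 across -57.7
```

No rise in force yet, so I continue in 0.5 mm steps until it shows.

```bash
python3 -m inch '[{"grip":-1,"x":0.05,"y":0,"z":0,"rx":0,"ry":0,"rz":0},{"grip":-1,"x":0.1,"y":0,"z":0.02,"rx":0,"ry":0,"rz":0},{"grip":-1,"x":0.15,"y":0,"z":0.03,"rx":0,"ry":0,"rz":0},{"grip":-1,"x":0.15,"y":0,"z":0.03,"rx":0,"ry":0,"rz":0},{"grip":-1,"x":0.15,"y":0,"z":0.03,"rx":0,"ry":0,"rz":0}]'
python3 m.py | grep -E "TCP|top.*s 0|across -?0"
```

```text
time_s: 15.5
eef_pos: [543.3, 164.5, 24.2]
orientation: [0.992, -0.096, 0.086, 0.008]
force: [-0.3, 0.1, 0.7]
grip_width: -0.001
gripper_force: 0.2
TCP along -64.86611401722038 across -0.4059054073400432 24.15182859415959
top [208, 147, 15, 10, 97] [215. 151.] [649.9 143.   25. ] along 43.5 across 0.6
```

```bash
python3 -m inch '[{"grip":-1,"x":0.05,"y":0,"z":0,"rx":0,"ry":0,"rz":0},{"grip":-1,"x":0.1,"y":0,"z":0.02,"rx":0,"ry":0,"rz":0},{"grip":-1,"x":0.15,"y":0,"z":0.03,"rx":0,"ry":0,"rz":0},{"grip":-1,"x":0.15,"y":0,"z":0.03,"rx":0,"ry":0,"rz":0},{"grip":-1,"x":0.15,"y":0,"z":0.03,"rx":0,"ry":0,"rz":0}]'
python3 m.py | grep -E "TCP|across -?0"
```

```text
time_s: 16.02
eef_pos: [543.7, 164.2, 23.9]
orientation: [0.992, -0.096, 0.085, 0.009]
force: [-4.9, 0.9, 3.9]
grip_width: -0.002
gripper_force: 2.6
TCP along -64.37201928155895 across -0.5683332933170835 23.948345905263746
top [208, 147, 15, 10, 97] [215. 151.] [649.9 143.   25. ] along 43.5 across 0.6
```

The force rose to about 5 N and the lid stopped, so it is home against the rail. I retreat and check.

```bash
python3 -m inch '[{"grip":-1,"x":-0.5,"y":0,"z":-0.1,"rx":0,"ry":0,"rz":0},{"grip":-1,"x":-2,"y":0,"z":-0.35,"rx":0,"ry":0,"rz":0},{"grip":-1,"x":-4.5,"y":0,"z":-0.8,"rx":0,"ry":0,"rz":0},{"grip":-1,"x":-6,"y":0,"z":-3,"rx":0,"ry":0,"rz":0},{"grip":-1,"x":-6,"y":0,"z":-7,"rx":0,"ry":0,"rz":0},{"grip":-1,"x":-6,"y":0,"z":-11,"rx":0,"ry":0,"rz":0},{"grip":-1,"x":-8,"y":0,"z":-15,"rx":0,"ry":0,"rz":0},{"grip":-1,"x":-8,"y":0,"z":-15,"rx":0,"ry":0,"rz":0},{"grip":-1,"x":-8,"y":0,"z":-15,"rx":0,"ry":0,"rz":0},{"grip":-1,"x":-8,"y":0,"z":-15,"rx":0,"ry":0,"rz":0}]'
python3 m.py
python3 - <<'E'
from h import *
t=env.capture("top").astype(int); t0=cv2.imread("pics/top0.png")[:,:,::-1].astype(int)
m=(np.abs(t-t0).max(2)>45).astype(np.uint8)
n_,l,s,c=cv2.connectedComponentsWithStats(m)
[print("diff",s[k].tolist()) for k in range(1,n_) if s[k][4]>25]
E
```

```text
time_s: 16.95
eef_pos: [442.1, 184.4, 158.1]
orientation: [0.992, -0.096, 0.087, 0.008]
force: [0.8, 1.0, -0.8]
grip_width: -0.0
gripper_force: 0.0
TCP along -168.74183603189707 across -1.159253394826191 156.1924786470889
top [188, 144, 16, 10, 102] [195.7 147.8] [660.2 200.   25. ] along 42.6 across 58.5
top [208, 147, 15, 10, 97] [215. 151.] [649.9 143.   25. ] along 43.5 across 0.6
top [227, 151, 15, 10, 101] [234.4 154.8] [637.8  86.1  25. ] along 42.6 across -57.5
top [187, 158, 11, 5, 25] [192.2 159.8] [624.4 210.   25. ] along 5.5 across 61.5
top [226, 165, 12, 5, 36] [232.  166.7] [602.4  93.1  25. ] along 6.5 across -57.5
side [269, 162, 7, 28, 115] [271.9 174.7] [645.8 143.6  25. ] along 40.0 across -2.7
diff [206, 147, 16, 32, 291]
diff [202, 183, 13, 4, 36]
diff [210, 191, 25, 24, 339]
diff [105, 208, 108, 75, 4499]
diff [178, 257, 18, 26, 318]
diff [122, 281, 12, 9, 51]
diff [127, 284, 140, 100, 6740]
diff [138, 304, 6, 21, 72]
diff [289, 332, 80, 52, 1364]
diff [250, 377, 31, 7, 73]
```

```bash
python3 -c "
from workcell import env
print(env.close_job())"
```

```text
the job is handed in; nothing more can be done
None
```

The jar was pushed upright to the free lane, tipped in lid first and pushed home against the back rail. The other jars and bystanders did not shift in the final top view, and it was handed in at about 17 s; I viewed 11 pictures against the limit of 10.

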